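# Turn the black boring bar end for end in the lathe tool rack

## Task

The black boring bar was put back in its slot of the green tool rack the wrong way round. Lift it out, turn it end for end and lower it into the same slot, fully down and centred lengthwise, so that its bright head with the gold insert lies at the rack's red end, like the silver bar beside it. Do not drop the bar, leave the silver bar where it is, and let go when done.

Things in the scene. Friction and masses are not known exactly. Their poses are not given: they have to be found in the camera images.
- boring_bar_mid (a point): Centre of the black boring bar, 170 mm long, 0.4 kg: black square shank 18 x 18 mm; at one end a bright steel head (last 25 mm, no thicker than the shank) topped by a gold insert. x runs along the bar to the head, z is up. It starts in either slot, head away from the rack's red end. Pinch the shank across its middle.
- boring_bar_head (a point): Centre of the black bar's head end face, 85 mm from its centre along its x axis.
- tool_rack: Green fixed rack, base 230 (x) x 180 (y) x 8 mm, origin centre of underside, z up, red stripe at its +x end. Two open slots along x, centred at x 0, y +47 and -47 mm, each of two yellow notched blocks 20 mm long at x -46 and +46, finger gap between. Slot floor 30 mm up (seated bar's centre 39), 24 mm wide, flaring from 42 mm up to a 40 mm mouth at the top, 56 mm up.
- steel_bar_mid (a point): Centre of the silver-grey bar, same shape and size as the black one but with a silver shank, lying in the other slot with its head already at the red end. Not to be moved.
Mind the look-alikes: they are no part of the job. What is meant by the part that bears boring_bar_mid is not blue, orange or turquoise, and is the larger of those in its own colour.

How it is judged:
At the end, for the whole second after the job is handed in: The black bar lies at rest and released in a slot of the rack, on the slot floor to within 6 mm (head end 8 mm), within 18 mm of centred lengthwise and 10 mm sideways, parallel to the slot within 10 degrees, its head at the red end ((y of boring_bar_mid in the frame of tool_rack between 0.037 and 0.057 m or y of boring_bar_mid in the frame of tool_rack between -0.057 and -0.037 m) and x of boring_bar_mid in the frame of tool_rack between -0.018 and 0.018 m and z of boring_bar_mid in the frame of tool_rack below 0.045 m and x of boring_bar_head in the frame of tool_rack above 0.06 m and z of boring_bar_head in the frame of tool_rack below 0.047 m and angle between the x axis of boring_bar_mid and the x axis of tool_rack, either way round below 0.175 rad and linear speed of boring_bar below 0.02 m/s and contact force between the fingers and boring_bar below 0.1 N); the robot touches nothing.
It fails at once if the silver bar is moved more than 15 mm (distance of steel_bar_mid from where it was at the start of the episode above 0.015 m).
It fails at once if the black bar is dropped (falls freely from more than about 2 cm) (contact force between the fingers and boring_bar below 0.1 N and linear speed of boring_bar above 0.6 m/s).
It also fails if it takes over 42 s, if anything falls off the work surface, if the arm or the gripper's body presses on something with over 40 N, if the wrist force passes 120 N, or if a joint passes its speed limit or range.

## Robot

A 7-joint arm with a two-finger parallel gripper is mounted at the origin on the work surface. World frame = base frame: x ahead of the robot, y to its left, z up, the work surface at z = 0. Lengths are in m, angles in rad, forces in N, time in s.
With the tool pointing down it reaches from about 0.425 to 0.8 m from the base axis. Payload 8.3 kg.
Tool frame: the origin (TCP) lies on the centre line of the jaws, within the pads' length; the fingertips stand 19 mm ahead of it and the grasp point (between the pads) is the TCP (ctrl.tcp_to_tips is the distance from the TCP to the fingertips, in m); y points along the fingers, z is the direction in which the jaws open and shut, and the axes are right-handed (so a half turn about y gives the same grasp; the last joint's range is limited). The gripper opens to 85 mm and grips with 20 to 120 N. Pads are 22 mm wide; open, the fingers measure 114 mm over their backs; the gripper's body (76 mm by 85 mm) begins 54 mm behind the grasp point. The pads swing forward as they close: fully open they stand 13 mm farther back than shut.
Start: joints at [-1.267, 0.383, 0.016, 1.37, -0.006, 1.388, -0.046], TCP at [0.224, 0.583, 0.25] pointing down, gripper open.
Joint ranges: [-2.95, 2.95], [-0.25, 2.06], [-1.52, 1.56], [0.18, 2.33], [-1.44, 4.58], [0.02, 2.06], [-3.01, 3.01]. Speed limits (rad/s): [2.39, 2.39, 3.01, 3.01, 3.14, 3.14, 3.14].

## Interface

Orientations are given as a unit quaternion [x, y, z, w].
In Python, from workcell import ctrl, vision gives the robot as it stands. The module is installed in compiled form; this text tells all that it offers.
- The arm moves only by the tool jog_arm, never from a script. Its argument "series" is a list of rows, each a list of 4 numbers: the shift along the tool's x, y, z in m, then the turn about the tool's y in degrees. A call has 1 to 20 rows; each row is the pose to reach, as a shift and turn from the pose commanded when the call began, along the tool's axes at that moment; what a row does not reach only later rows make up. A row lasts 1/12 s, in which the tool goes at most 41.7 mm and 7.16 degrees, less where a joint would pass 70% of its speed; a pose out of reach is approached as far as the arm can. A call with a gripper value outside its range is refused whole. "fingers" is the opening, from -1 (shut) to 1 (fully open), set as the call begins (left out, the last holds). The fingers move at their own pace and stop on an object; "newtons" is the grip in N (left out, the last holds). Time passes only in rows, so rows that repeat a pose let the fingers close. It gives the time, the measured TCP pose, the force and the opening at its end, in the units of the state.
- ctrl.get_obs(): the state, without advancing time (a new reading comes with each control period).
- vision.read_camera(name): name is "scene" or "side" or "wrist"; returns a dict with "frame" (384x512x3 uint8, red, green, blue), "fx", "fy", "cx", "cy" (pixels), "rvec" (rotation vector, rad) and "tvec" (3), from world to camera coordinates, as OpenCV has them; the wrist camera has in their place "mount" (4x4, takes a point from camera to tool coordinates, whose origin is the TCP and whose axes are the tool frame's). Camera axes: x right, y down, z forward; pixel columns grow to the right and rows downward; lengths in m; the calibration is good to about 2 mm. The wrist camera is an equidistant fisheye: a pixel r from the principal point sees the ray r / f radians off the axis. A picture is of the moment at which its call begins: read the wrist's pose just before it. There is no depth.
- ctrl.hand_in(): hands the job in, once; it reports no verdict.
The state is a dict: "time": time; "joints": joint angles; "qvel": joint speeds; "tau": joint torques, N m; "ee_pos": TCP position; "tool_rot": TCP orientation; "ft_force": force on the tool from outside, world axes, zero at the start; "moment": the same for the moment, N m; "gripper_width": finger opening in m.
Only numpy, scipy, OpenCV 4.12 (cv2) and the standard library are available. Lean on these libraries where they do the work, as an engineer would, in place of code of your own. Each camera call takes 0.05 s, during which the arm holds its last target.

## Working session

There is one attempt and no reset: what is moved stays moved. The work goes in short steps, Python scripts to look and compute and a tool call to move; the robot and the scene stay as the last step left them, time stands still between calls to the robot, and variables do not carry over. Pictures are saved under pics/ and viewed, and the job is handed in when it is done.

Besides the shell and the picture viewer there is one more tool, called after "Request:" as name([rows], argument=value, ...), one row to a line, values as JSON. jog_arm: Moves the arm, as the interface text tells. Its arguments: {"type":"object","properties":{"series":{"type":"array"},"fingers":{"type":"number"},"newtons":{"type":"number"}},"required":["series"]}

```bash
mkdir -p pics; python3 - <<'E'
from workcell import ctrl, vision
import cv2
o=ctrl.get_obs(); print(o, ctrl.tcp_to_tips)
import pickle
d={}
for n in ["scene","side","wrist"]:
    r=vision.read_camera(n); d[n]=r
    cv2.imwrite(f"pics/{n}0.png",cv2.resize(r["frame"][:,:,::-1],(768,576),interpolation=cv2.INTER_CUBIC))
    print(n,{k:v for k,v in r.items() if k!="frame"})
pickle.dump((o,d),open("d0.pkl","wb"))
E
```

```text
{'time': 0.0, 'joints': array([-1.26686228,  0.38421655,  0.01634042,  1.37116459, -0.00629552,
        1.38819802, -0.04651482]), 'qvel': array([ 8.89638043e-04, -2.01201161e-03, -1.01848900e-03,  5.08045232e-04,
       -6.41055162e-05,  2.86413754e-03, -5.15768972e-04]), 'tau': array([ 1.00579793e-03, -6.27615380e+01,  8.44741333e-01, -3.71806741e+01,
        1.64863811e-02,  1.42918801e-02, -1.78081709e-06]), 'ee_pos': array([0.22394466, 0.58299813, 0.24928731]), 'tool_rot': array([ 0.69592601, -0.12905711,  0.12882549, -0.69457559]), 'ft_force': array([-0.91994528,  0.58764933, -0.1442236 ]), 'moment': array([ 0.02775508,  0.00446917, -0.04125668]), 'gripper_width': 0.08552864834625099} 0.019
scene {'fx': 424.84925820504697, 'fy': 424.84925820504697, 'cx': 252.10673897243663, 'cy': 193.4077083427551, 'rvec': array([ 1.91035634,  1.29347786, -0.64927161]), 'tvec': array([-0.17109242, -0.29633761,  1.25253433])}
side {'fx': 377.12122315714487, 'fy': 377.12122315714487, 'cx': 256.67417393077403, 'cy': 194.2365454243256, 'rvec': array([ 0.1151325 , -2.72131416,  1.48465556]), 'tvec': array([0.54548205, 0.08732071, 0.71877131])}
wrist {'fx': 297.3186396354542, 'fy': 297.3186396354542, 'cx': 258.2981200960933, 'cy': 194.41950685971696, 'mount': array([[ 6.09971413e-04,  9.58758475e-01,  2.84221417e-01,
        -7.27825711e-02],
       [ 6.41545111e-04, -2.84221787e-01,  9.58758345e-01,
        -1.24025537e-01],
       [ 9.99999608e-01, -4.02474322e-04, -7.88453977e-04,
         1.04635168e-03],
       [ 0.00000000e+00,  0.00000000e+00,  0.00000000e+00,
         1.00000000e+00]])}
```

View pics/scene0.png

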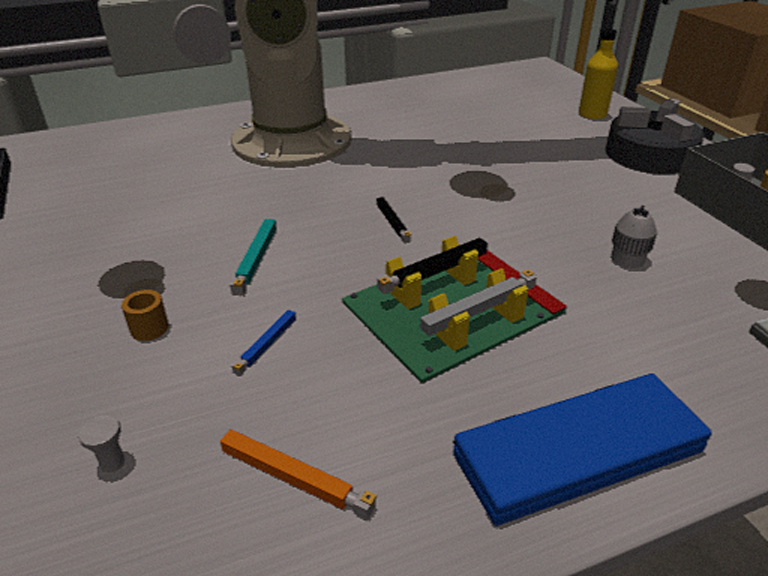

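View pics/side0.png

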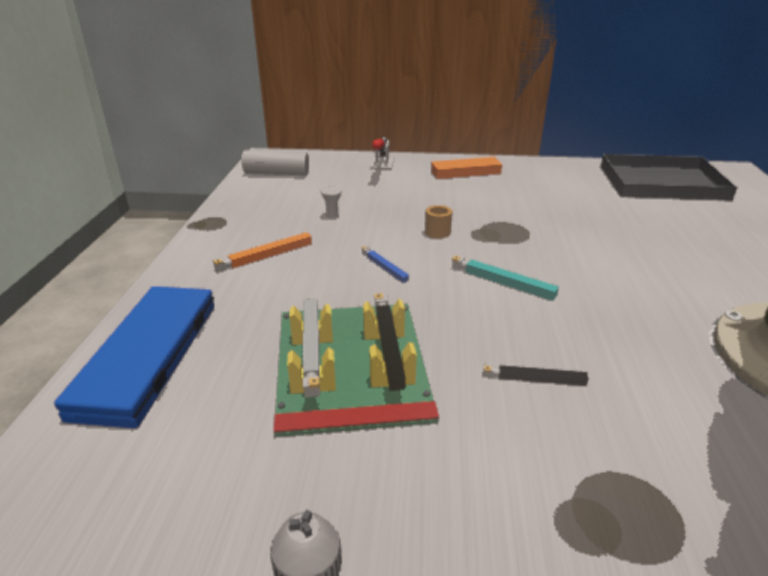

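View pics/wrist0.png

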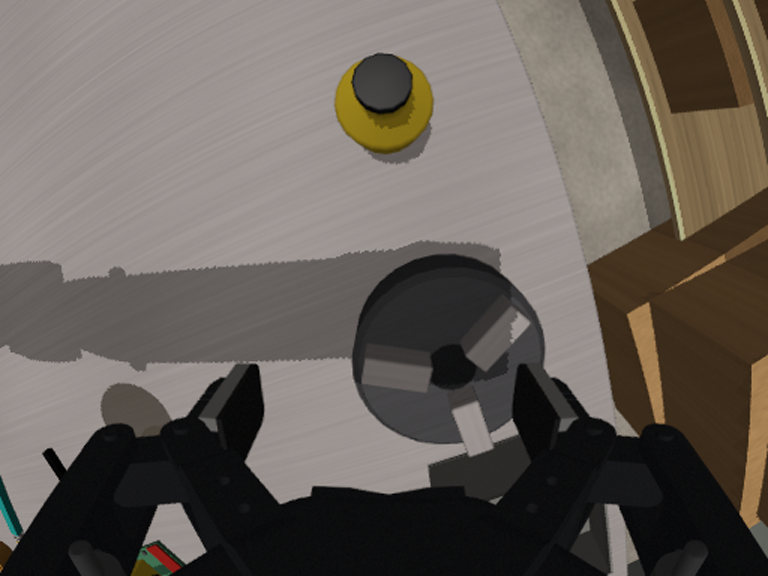

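Black candidates: the bar in the rack (scene 440,262; side 390,345) and a smaller black bar lying on the table (scene 393,218; side 537,375). The one in the rack is larger and sits in a slot with its head away from the red end, so that is the one meant. I'll confirm it in a crop and measure.

```bash
cat > h.py <<'E'
import numpy as np,cv2
from scipy.spatial.transform import Rotation as R
def ray(r,px):
    M,_=cv2.Rodrigues(r["rvec"]); px=np.atleast_2d(px).astype(float)
    d=np.c_[(px[:,0]-r["cx"])/r["fx"],(px[:,1]-r["cy"])/r["fy"],np.ones(len(px))]@M
    return -M.T@r["tvec"],d
def onplane(r,px,z):
    c,d=ray(r,px); return c+d*((z-c[2])/d[:,2])[:,None]
def proj(r,P):
    K=np.array([[r["fx"],0,r["cx"]],[0,r["fy"],r["cy"]],[0,0,1]])
    return cv2.projectPoints(np.atleast_2d(P).astype(float),r["rvec"],r["tvec"],K,None)[0][:,0]
def big(m):
    n,l,s,c=cv2.connectedComponentsWithStats(m.astype(np.uint8)); i=1+np.argmax(s[1:,4]); return l==i
E
python3 - <<'E'
import pickle; from h import *
o,d=pickle.load(open("d0.pkl","rb"))
for n,(x0,x1,y0,y1) in dict(scene=(225,380,120,260),side=(180,300,185,290)).items():
    r=d[n];f=r["frame"];h=cv2.cvtColor(f,cv2.COLOR_RGB2HSV);H,S,V=[h[...,i].astype(int) for i in range(3)]
    box=np.zeros(H.shape,bool);box[y0:y1,x0:x1]=1
    g=(H>55)&(H<90)&(S>80)&box; rd=((H<8)|(H>172))&(S>140)&box
    rd=big(rd)
    m=cv2.morphologyEx((g|rd).astype(np.uint8),cv2.MORPH_OPEN,np.ones((2,2)))
    P=onplane(r,np.argwhere(big(m))[:,::-1],0.008)[:,:2].astype(np.float32)
    rect=cv2.minAreaRect(P*1000); print(n,rect)
    Pr=onplane(r,np.argwhere(rd)[:,::-1],0.008); print(" red",Pr.mean(0), cv2.minAreaRect((Pr[:,:2]*1000).astype(np.float32)))
    # gold blobs
    gd=(H>14)&(H<24)&(S>120)&(V>120)&box
    # black shank
    bk=(V<45)&box; bk=big(bk)
    rp=cv2.minAreaRect(np.argwhere(bk)[:,::-1].astype(np.float32)); print(" black px",rp)
    Pb=onplane(r,np.argwhere(bk)[:,::-1],0.044)[:,:2]; print(" black plane",cv2.minAreaRect((Pb*1000).astype(np.float32)))
    c=f[y0:y1,x0:x1,::-1]; cv2.imwrite(f"pics/crop_{n}.png",cv2.resize(c,None,fx=5,fy=5,interpolation=cv2.INTER_CUBIC) if n=="side" else cv2.resize(c,None,fx=4,fy=4,interpolation=cv2.INTER_CUBIC))
E
```

```text
scene ((594.7785034179688, 55.94416046142578), (180.8385467529297, 234.70945739746094), 11.725117683410645)
 red [0.62803662 0.17017957 0.008     ] ((626.6617431640625, 169.54920959472656), (55.31326675415039, 26.54863739013672), 11.632503509521484)
 black px ((293.7595520019531, 174.4280548095703), (12.179890632629395, 65.38233184814453), 68.49856567382812)
 black plane ((544.7224731445312, 59.214752197265625), (35.812217712402344, 156.6206512451172), 11.666199684143066)
side ((564.7872314453125, 155.43466186523438), (177.4432830810547, 24.62348747253418), 11.404559135437012)
 red [0.56791684 0.15372959 0.008     ] ((566.720703125, 153.3098602294922), (177.94297790527344, 24.780427932739258), 11.426843643188477)Traceback (most recent call last):
  File "<stdin>", line 15, in <module>
  File "h.py", line 13, in big
    n,l,s,c=cv2.connectedComponentsWithStats(m.astype(np.uint8)); i=1+np.argmax(s[1:,4]); return l==i
                                                                      ~~~~~~~~~^^^^^^^^^
    return _wrapfunc(a, 'argmax', axis=axis, out=out, **kwds)
    return bound(*args, **kwds)
ValueError: attempt to get argmax of an empty sequence
```

View pics/crop_scene.png

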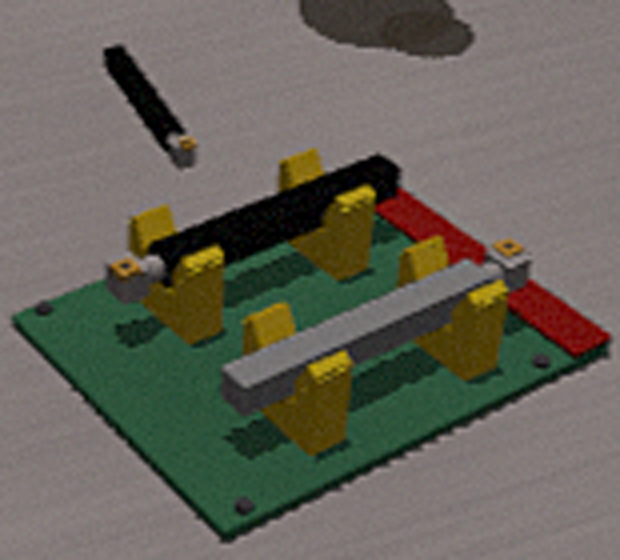

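The crop confirms it: the big black bar is in the rear slot, its head and gold insert at the end opposite the red stripe. The small loose black bar is a look-alike. Next I'll refine the poses from the side view.

```bash
python3 - <<'E'
import pickle; from h import *
o,d=pickle.load(open("d0.pkl","rb"))
r=d["side"];f=r["frame"];h=cv2.cvtColor(f,cv2.COLOR_RGB2HSV)
x0,x1,y0,y1=180,300,185,290
print("green sample",h[220,238],h[255,240], "bar",h[225,258],h[240,262])
H,S,V=[h[...,i].astype(int) for i in range(3)]
box=np.zeros(H.shape,bool);box[y0:y1,x0:x1]=1
g=(H>55)&(H<90)&(S>55)&box; rd=big(((H<8)|(H>172))&(S>140)&box)
P=onplane(r,np.argwhere(big(g|rd))[:,::-1],0.008)[:,:2]
print(cv2.minAreaRect((P*1000).astype(np.float32)))
bk=big((V<60)&(S<70)&box)
ys,xs=np.nonzero(bk);print(xs.min(),xs.max(),ys.min(),ys.max(),bk.sum())
c=f[y0:y1,x0:x1,::-1]; cv2.imwrite("pics/crop_side.png",cv2.resize(c,None,fx=5,fy=5,interpolation=cv2.INTER_CUBIC))
# scene black bar top face corners by hand from crop (px = 225+u/4,120+v/4)
r=d["scene"]
pts=dict(back_red=(380,154),front_red=(398,172),head_front_shank=(165,246),head_endtop=(108,264), silver_tail=(225,382))
for k,(u,v) in pts.items(): print(k,onplane(r,(225+u/4,120+v/4),0.048)[0].round(4))
for k,(u,v) in dict(l=(14,320),b=(225,540),rr=(609,344)).items(): print(k,onplane(r,(225+u/4,120+v/4),0.004)[0].round(4))
E
```

```text
green sample [ 66  73 132] [ 67  77 135] bar [23 38 54] [20 43 53]
((568.8491821289062, 38.011871337890625), (134.39208984375, 195.386962890625), 11.411904335021973)
252 269 205 259 501
back_red [0.5194 0.1298 0.048 ]
front_red [0.5377 0.1301 0.048 ]
head_front_shank [ 0.552  -0.0044  0.048 ]
head_endtop [ 0.5551 -0.035   0.048 ]
silver_tail [ 0.654  -0.0197  0.048 ]
l [ 0.5253 -0.0736  0.004 ]
b [ 0.7012 -0.0399  0.004 ]
rr [0.6517 0.1867 0.004 ]
```

View pics/crop_side.png

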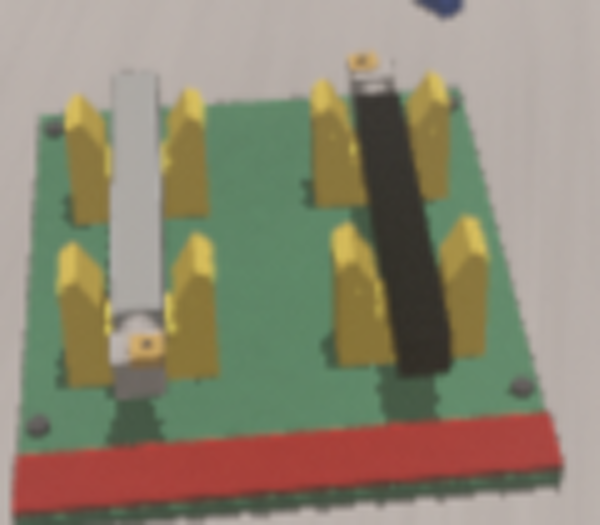

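```bash
python3 - <<'E'
import pickle; from h import *
o,d=pickle.load(open("d0.pkl","rb"))
s=d["side"];sc=d["scene"]
ps=lambda u,v:((u+.5)/5-.5+180,(v+.5)/5-.5+185)
pc=lambda u,v:((u+.5)/4-.5+225,(v+.5)/4-.5+120)
loc=np.array([[-115,-90],[-115,90],[115,-90],[115,90]])/1000.
A=onplane(s,[ps(38,116),ps(462,88),ps(15,512),ps(562,470)],.008)[:,:2]
B=onplane(sc,[pc(226,532),pc(14,317),pc(610,340)],.008)[:,:2]
def fit(L,W):
    lc,wc=L.mean(0),W.mean(0);U,S_,V=np.linalg.svd((L-lc).T@(W-wc));M=V.T@np.diag([1,np.linalg.det(V.T@U.T)])@U.T
    t=wc-M@lc; return t,np.degrees(np.arctan2(M[1,0],M[0,0])),np.abs((L@M.T+t-W)*1000).round(1).tolist()
for perm in [[0,1,2,3]]:
    print(A.round(4).tolist());print("side",fit(loc,A)); print("scene",fit(loc[[0,1,2]],B))
t,a,_=fit(np.r_[loc,loc[:3]],np.r_[A,B]);print("both",t,a)
M=np.array([[np.cos(np.radians(a)),-np.sin(np.radians(a))],[np.sin(np.radians(a)),np.cos(np.radians(a))]])
def show(n,r,q,z=.048):
    w=onplane(r,q,z)[:,:2]; print(n,w.round(4).tolist(),"local",((w-t)@M*1000).round(1).tolist())
show("side bar: shank head L,R; tail L,R",s,[ps(357,94),ps(392,92),ps(400,375),ps(452,368)])
show("scene bar tail",sc,[pc(380,154),pc(398,172)])
show("scene silver tail/head",sc,[pc(225,380)])
show("side silver",s,[ps(112,72),ps(157,72)])
E
```

```text
[[0.6973, -0.0367], [0.5205, -0.0731], [0.6516, 0.1831], [0.4763, 0.1496]]
side (array([0.58642052, 0.05571725]), np.float64(101.38267780822704), [[0.0, 2.5], [0.4, 1.7], [0.4, 3.1], [0.8, 1.1]])
scene (array([0.58867725, 0.05500137]), np.float64(102.04284945909046), [[1.1, 0.8], [1.9, 1.6], [0.8, 0.8]])
both [0.58747077 0.05550915] 101.68850550673199
side bar: shank head L,R; tail L,R [[0.5591, -0.006], [0.5456, -0.0085], [0.53, 0.152], [0.5136, 0.1473]] local [[-54.5, 40.2], [-54.2, 54.0], [106.1, 36.8], [104.9, 53.8]]
scene bar tail [[0.5178, 0.1298], [0.5362, 0.1301]] local [[86.9, 53.1], [83.4, 35.1]]
scene silver tail/head [[0.6516, -0.0194]] local [[-86.3, -47.7]]
side silver [[0.6577, -0.0132], [0.6399, -0.0147]] local [[-81.5, -54.8], [-79.4, -37.1]]
```

```bash
cat > mv.py <<'E'
import sys; from h import *
from workcell import ctrl
RT=np.array([.5875,.0555]);YAW=101.7
a=np.radians(YAW);X=np.array([np.cos(a),np.sin(a),0]);Y=np.array([-np.sin(a),np.cos(a),0])
def info(lx=0,ly=.047,z=.2):
    o=ctrl.get_obs();T=R.from_quat(o["tool_rot"]).as_matrix()
    g=np.r_[RT,0]+lx*X+ly*Y+[0,0,z]
    print("t",o["time"],"pos",o["ee_pos"].round(4),"j",o["joints"].round(3),"w",o["gripper_width"].round(4),"F",o["ft_force"].round(2))
    print("axes x,y,z\n",T.T.round(3))
    q=o["ee_pos"]-np.r_[RT,0];print("rack local",(q@X).round(4),(q@Y).round(4),q[2].round(4))
    print("shift tool",(T.T@(g-o["ee_pos"])).round(4))
    y=T[:,1]
    for s in(1,-1):
        print("turn about y for tool z -> %+d rackY"%s, np.degrees(np.arctan2(np.cross(T[:,2],s*Y)@y, T[:,2]@(s*Y))).round(2))
if __name__=="__main__": info(*map(float,sys.argv[1:]))
E
python3 mv.py 0 .047 .2
```

```text
Traceback (most recent call last):
  File "mv.py", line 15, in <module>
    if __name__=="__main__": info(*map(float,sys.argv[1:]))
                             ~~~~^^^^^^^^^^^^^^^^^^^^^^^^^^
  File "mv.py", line 8, in info
    print("t",o["time"],"pos",o["ee_pos"].round(4),"j",o["joints"].round(3),"w",o["gripper_width"].round(4),"F",o["ft_force"].round(2))
                                                                                ^^^^^^^^^^^^^^^^^^^^^^^^
AttributeError: 'float' object has no attribute 'round'
```

```bash
sed -i 's/o\["gripper_width"\].round(4)/round(o["gripper_width"],4)/' mv.py; python3 mv.py 0 .047 .2
```

```text
t 0.15 pos [0.224  0.5831 0.2495] j [-1.267  0.384  0.016  1.371 -0.006  1.388 -0.047] w 0.0853 F [-0.29  0.42  0.67]
axes x,y,z
 [[ 0.933 -0.359 -0.   ]
 [-0.001 -0.001 -1.   ]
 [ 0.359  0.933 -0.002]]
rack local 0.5904 0.249 0.2495
shift tool [ 0.489   0.0501 -0.3875]
turn about y for tool z -> +1 rackY -122.72
turn about y for tool z -> -1 rackY 57.28
```

Request:
jog_arm([
  [0.024,0.002,-0.019,6],
  [0.049,0.004,-0.039,12],
  [0.073,0.006,-0.058,18],
  [0.098,0.008,-0.078,24],
  [0.122,0.01,-0.097,30],
  [0.147,0.012,-0.116,36],
  [0.171,0.014,-0.136,42],
  [0.196,0.016,-0.155,48],
  [0.22,0.018,-0.174,54],
  [0.245,0.02,-0.194,60],
  [0.269,0.022,-0.213,66],
  [0.293,0.024,-0.233,72],
  [0.318,0.026,-0.252,78],
  [0.342,0.028,-0.271,84],
  [0.367,0.03,-0.291,90],
  [0.391,0.032,-0.31,96],
  [0.416,0.034,-0.329,102],
  [0.44,0.036,-0.349,108],
  [0.465,0.038,-0.368,114],
  [0.489,0.04,-0.388,120],
], fingers=1, newtons=70)

```text
time: 1.82
ee_pos: [0.5419, 0.0446, 0.2101]
tool_rot: [-0.234, 0.667, -0.667, 0.234]
ft_force: [0.8, 0.8, -0.1]
gripper_width: 0.0852
```

```bash
python3 mv.py 0 .047 .2
```

```text
t 1.8167 pos [0.5419 0.0446 0.2101] j [-0.666  0.259  0.631  1.681 -0.16   1.254 -0.896] w 0.0852 F [ 0.78  0.76 -0.06]
axes x,y,z
 [[-0.78  -0.625 -0.   ]
 [-0.     0.    -1.   ]
 [ 0.625 -0.78  -0.   ]]
rack local -0.0014 0.0468 0.2101
shift tool [-0.0005  0.0101 -0.0013]
turn about y for tool z -> +1 rackY 117.02
turn about y for tool z -> -1 rackY -62.98
```

Request:
jog_arm([
  [0,0.001,0,6],
  [0,0.002,0,12],
  [0,0.003,0,18],
  [0,0.004,0,24],
  [0,0.005,0,30],
  [0,0.006,0,36],
  [0,0.007,0,42],
  [0,0.008,0,48],
  [0,0.009,0,54],
  [0,0.01,0,60],
  [0,0.01,0,66],
  [0,0.01,0,72],
  [0,0.01,0,78],
  [0,0.01,0,84],
  [0,0.01,0,90],
  [0,0.01,0,96],
  [0,0.01,0,102],
  [0,0.01,0,108],
  [0,0.01,0,114],
  [0,0.01,0,117],
])

```text
time: 3.48
ee_pos: [0.5412, 0.046, 0.2]
tool_rot: [-0.447, -0.548, 0.548, 0.447]
ft_force: [0.2, -0.0, -0.4]
gripper_width: 0.0855
```

```bash
python3 mv.py 0 .047 .2; python3 - <<'E'
import pickle; from h import *
from workcell import ctrl, vision
o=ctrl.get_obs(); r=vision.read_camera("wrist"); pickle.dump((o,r),open("w1.pkl","wb"))
cv2.imwrite("pics/wrist1.png",cv2.resize(r["frame"][:,:,::-1],(768,576),interpolation=cv2.INTER_CUBIC))
E
```

```text
t 3.4833 pos [0.5412 0.046  0.2   ] j [-0.934  0.348  0.991  1.705 -0.305  1.255 -2.813] w 0.0855 F [ 0.21 -0.02 -0.38]
axes x,y,z
 [[-0.202  0.979  0.   ]
 [-0.001 -0.    -1.   ]
 [-0.979 -0.202  0.001]]
rack local 0.0001 0.0472 0.2
shift tool [-0.0001  0.     -0.0002]
turn about y for tool z -> +1 rackY -0.04
turn about y for tool z -> -1 rackY 179.96
```

View pics/wrist1.png

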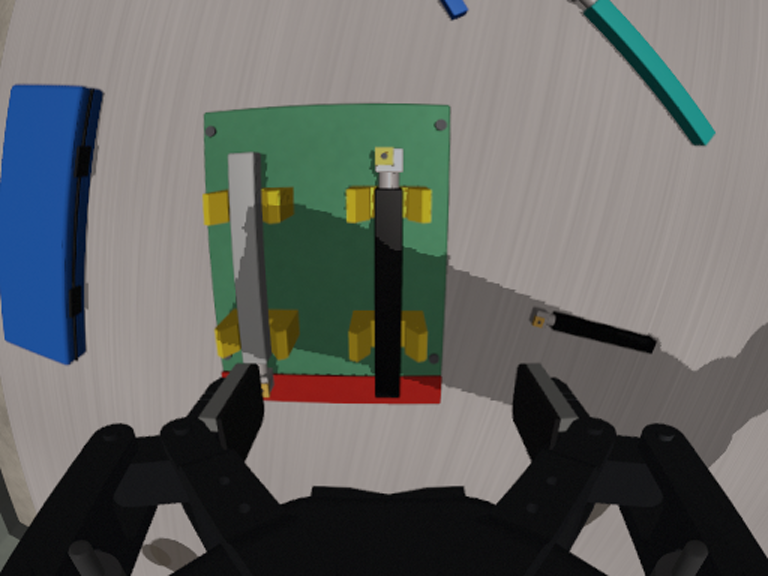

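The wrist view shows the black bar centred between the jaws (column ~388, from rows ~148 to 397) with its head far from the red strip. I'll check the lateral and lengthwise offsets by casting rays.

```bash
cat >> h.py <<'E'
def wplane(o,r,px,z):
    px=np.atleast_2d(px).astype(float);u=(px-[r["cx"],r["cy"]])/r["fx"];th=np.linalg.norm(u,axis=1)
    d=np.c_[u/np.maximum(th,1e-9)[:,None]*np.sin(th)[:,None],np.cos(th)]
    T=R.from_quat(o["tool_rot"]).as_matrix();m=r["mount"]
    D=d@m[:3,:3].T@T.T; c=o["ee_pos"]+T@m[:3,3]
    return c+D*((z-c[2])/D[:,2])[:,None]
E
python3 - <<'E'
import pickle; from h import *; from mv import X,Y,RT
o,r=pickle.load(open("w1.pkl","rb"))
P=lambda n,px,z:print(n,*[((q-np.r_[RT,0])@np.c_[X,Y]*1000).round(1) for q in wplane(o,r,np.array(px)/1.5,z)])
P("bar tail L/R",[(376,396),(400,396)],.048)
P("shank head L/R",[(376,189),(402,189)],.048)
P("head end",[(376,150),(402,150)],.048)
P("rack corners",[(205,113),(450,106),(441,402)],.008)
P("notches far",[(346,205),(431,205)],.056)
E
```

```text
bar tail L/R [87.5 39. ] [87.5 55.9]
shank head L/R [-55.2  40.2] [-55.2  56.2]
head end [-79.4  40.3] [-79.4  56.2]
rack corners [-114.6  -86.6] [-112.8   91. ] [116.6  90.9]
notches far [-46.1  22.3] [-46.1  73.5]
```

Request:
jog_arm([
  [0.002,0.025,0.001,0],
  [0.002,0.05,0.001,0],
  [0.002,0.075,0.001,0],
  [0.002,0.1,0.001,0],
  [0.002,0.12,0.001,0],
  [0.002,0.135,0.001,0],
  [0.002,0.147,0.001,0],
  [0.002,0.155,0.001,0],
  [0.002,0.16,0.001,0],
  [0.002,0.16,0.001,0],
])

```text
time: 4.37
ee_pos: [0.5398, 0.0476, 0.0397]
tool_rot: [-0.445, -0.549, 0.55, 0.445]
ft_force: [0.4, 0.9, -0.3]
gripper_width: 0.0855
```

Request:
jog_arm([
  [0,0,0,0],
  [0,0,0,0],
  [0,0,0,0],
  [0,0,0,0],
  [0,0,0,0],
  [0,0,0,0],
  [0,0,0,0],
  [0,0,0,0],
  [0,0,0,0],
  [0,0,0,0],
], fingers=-1, newtons=70)

```text
time: 5.2
ee_pos: [0.5404, 0.0477, 0.0408]
tool_rot: [0.445, 0.55, -0.549, -0.445]
ft_force: [-1.5, -0.3, 6.3]
gripper_width: 0.0169
```

```bash
python3 mv.py 0.002 .048 .2; python3 - <<'E'
from h import *
from workcell import vision
r=vision.read_camera("side")
cv2.imwrite("pics/side2.png",cv2.resize(r["frame"][:,:,::-1],(768,576),interpolation=cv2.INTER_CUBIC))
E
```

```text
t 5.2 pos [0.5404 0.0477 0.0408] j [-0.811  0.544  0.85   1.866 -0.497  0.957 -2.668] w 0.0169 F [-1.53 -0.25  6.26]
axes x,y,z
 [[-0.208  0.978  0.   ]
 [ 0.001  0.    -1.   ]
 [-0.978 -0.208 -0.001]]
rack local 0.0019 0.0477 0.0408
shift tool [ 1.000e-04 -1.592e-01  2.000e-04]
turn about y for tool z -> +1 rackY 0.29
turn about y for tool z -> -1 rackY -179.71
```

View pics/side2.png

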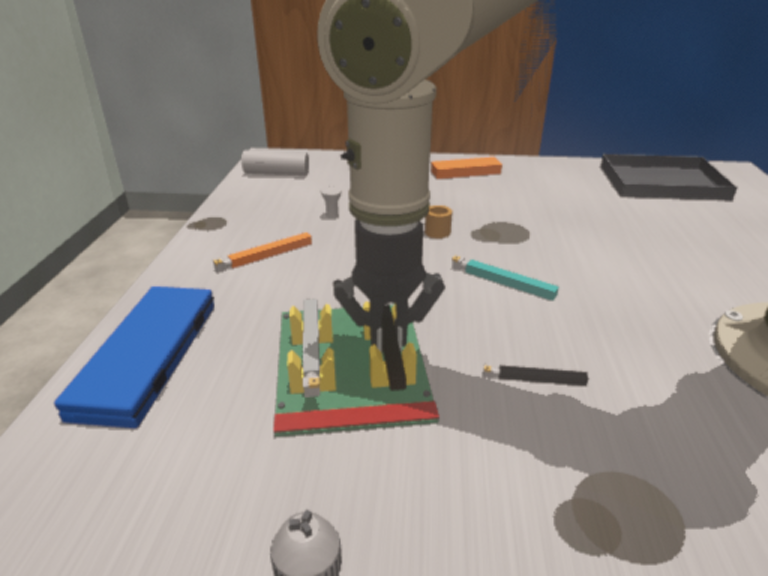

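The jaws have closed on the bar (width 17 mm). Lifting straight up.

Request:
jog_arm([
  [0,-0.005,0,0],
  [0,-0.015,0,0],
  [0,-0.03,0,0],
  [0,-0.045,0,0],
  [0,-0.06,0,0],
  [0,-0.075,0,0],
  [0,-0.09,0,0],
  [0,-0.105,0,0],
  [0,-0.115,0,0],
  [0,-0.12,0,0],
  [0,-0.12,0,0],
])

```text
time: 6.17
ee_pos: [0.5405, 0.0476, 0.1613]
tool_rot: [0.445, 0.55, -0.549, -0.445]
ft_force: [0.1, -0.6, -3.6]
gripper_width: 0.0169
```

```bash
python3 mv.py 0.002 .048 .16; python3 - <<'E'
from h import *
from workcell import vision
for n in("side","wrist"):
    r=vision.read_camera(n)
    cv2.imwrite(f"pics/{n}3.png",cv2.resize(r["frame"][:,:,::-1],(768,576),interpolation=cv2.INTER_CUBIC))
E
```

```text
t 6.1667 pos [0.5405 0.0476 0.1613] j [-0.915  0.386  0.968  1.758 -0.343  1.177 -2.78 ] w 0.0169 F [ 0.07 -0.61 -3.63]
axes x,y,z
 [[-0.208  0.978  0.   ]
 [ 0.001  0.001 -1.   ]
 [-0.978 -0.208 -0.002]]
rack local 0.0018 0.0476 0.1613
shift tool [0.0002 0.0013 0.0004]
turn about y for tool z -> +1 rackY 0.29
turn about y for tool z -> -1 rackY -179.71
```

View pics/side3.png

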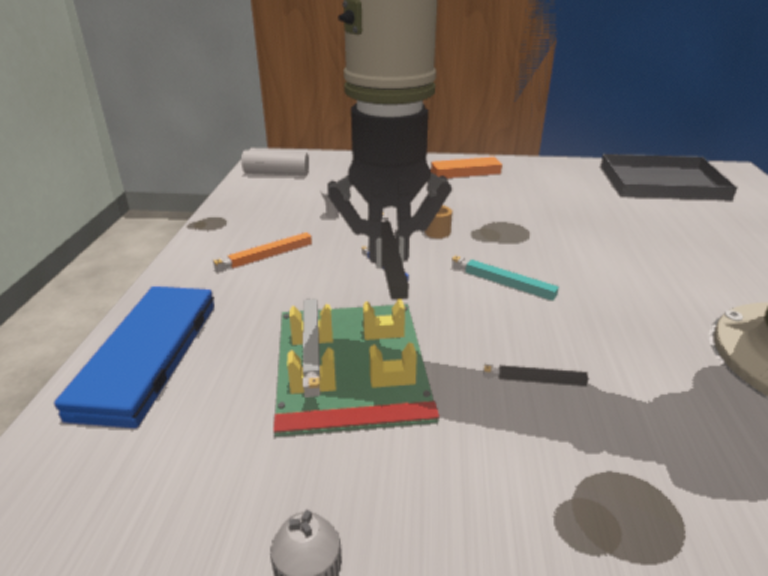

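View pics/wrist3.png

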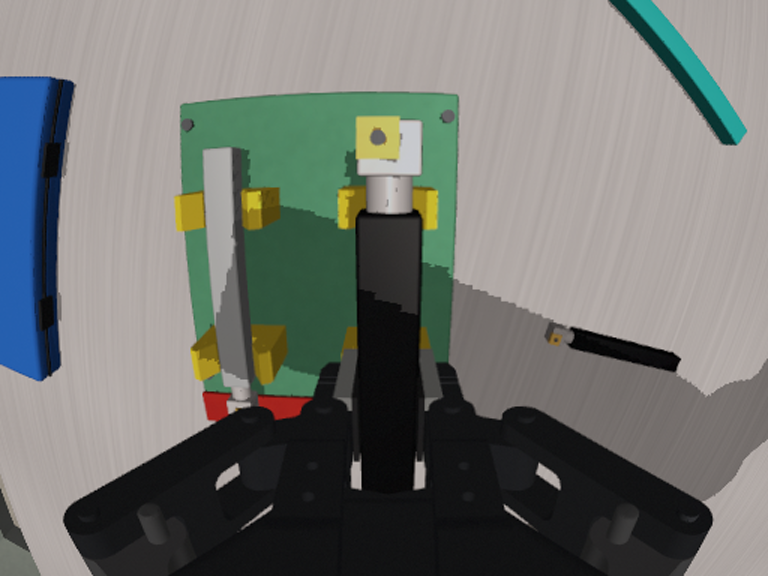

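Request:
jog_arm([
  [0,0,0,-2],
  [0,0,0,-6],
  [0,0,0,-11],
  [0,0,0,-16],
  [0,0,0,-21],
  [0,0,0,-26],
  [0,0,0,-31],
  [0,0,0,-36],
  [0,0,0,-41],
  [0,0,0,-46],
  [0,0,0,-51],
  [0,0,0,-56],
  [0,0,0,-61],
  [0,0,0,-66],
  [0,0,0,-71],
  [0,0,0,-76],
  [0,0,0,-81],
  [0,0,0,-86],
  [0,0,0,-90],
])

```text
time: 7.85
ee_pos: [0.5393, 0.0475, 0.159]
tool_rot: [0.076, -0.703, 0.703, -0.075]
ft_force: [0.8, -0.7, -3.4]
gripper_width: 0.0171
```

Request:
jog_arm([
  [0,0,0,-5],
  [0,0,0,-10],
  [0,0,0,-15],
  [0,0,0,-20],
  [0,0,0,-25],
  [0,0,0,-30],
  [0,0,0,-35],
  [0,0,0,-40],
  [0,0,0,-45],
  [0,0,0,-50],
  [0,0,0,-55],
  [0,0,0,-60],
  [0,0,0,-65],
  [0,0,0,-70],
  [0,0,0,-75],
  [0,0,0,-80],
  [0,0,0,-85],
  [0,0,0,-89],
  [0,0,0,-90],
  [0,0,0,-90],
])

```text
time: 9.52
ee_pos: [0.5395, 0.0475, 0.1593]
tool_rot: [0.55, -0.446, 0.445, -0.549]
ft_force: [0.5, 0.4, -4.0]
gripper_width: 0.0169
```

```bash
python3 mv.py 0.002 .048 .16; python3 - <<'E'
from h import *
import pickle
from workcell import vision,ctrl
o=ctrl.get_obs();d={}
for n in("wrist","side"):
    r=d[n]=vision.read_camera(n)
    cv2.imwrite(f"pics/{n}4.png",cv2.resize(r["frame"][:,:,::-1],(768,576),interpolation=cv2.INTER_CUBIC))
pickle.dump((o,d),open("w4.pkl","wb"))
E
```

```text
t 9.5167 pos [0.5395 0.0475 0.1593] j [-0.483  0.28   0.403  1.744 -0.119  1.144  0.163] w 0.0169 F [ 0.46  0.43 -4.03]
axes x,y,z
 [[ 0.207 -0.978 -0.   ]
 [-0.002 -0.    -1.   ]
 [ 0.978  0.207 -0.002]]
rack local 0.0019 0.0486 0.1593
shift tool [-0.0001 -0.0007  0.0006]
turn about y for tool z -> +1 rackY -179.77
turn about y for tool z -> -1 rackY 0.23
```

View pics/side4.png

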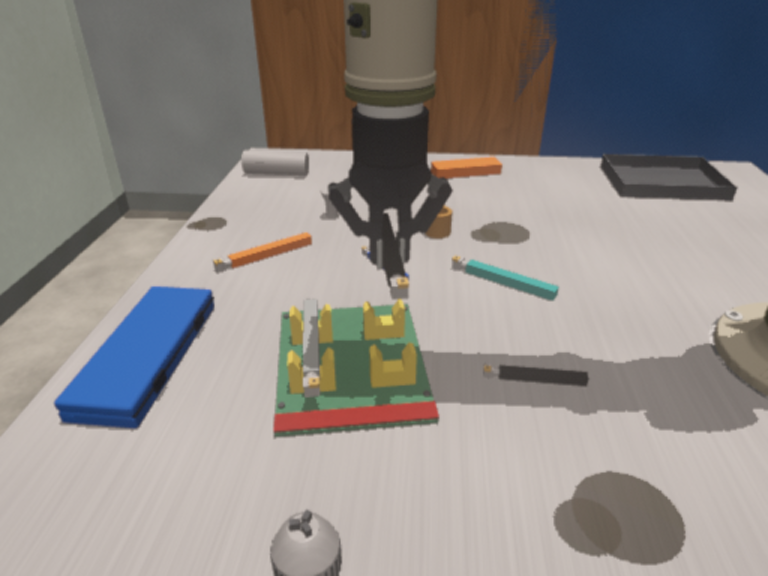

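View pics/wrist4.png

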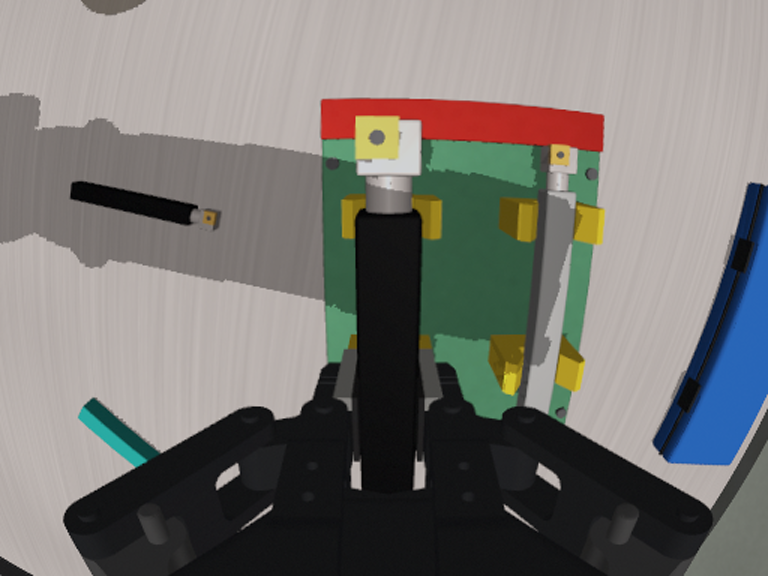

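Request:
jog_arm([
  [0,0.008,0,0],
  [0,0.02,0,0],
  [0,0.035,0,0],
  [0,0.05,0,0],
  [0,0.065,0,0],
  [0,0.078,0,0],
  [0,0.088,0,0],
  [0,0.096,0,0],
  [0,0.103,0,0],
  [0,0.109,0,0],
  [0,0.113,0,0],
  [0,0.113,0,0],
])

```text
time: 10.62
ee_pos: [0.5397, 0.0476, 0.0466]
tool_rot: [0.55, -0.445, 0.445, -0.549]
ft_force: [0.0, -0.2, -4.1]
gripper_width: 0.0166
```

```bash
python3 mv.py 0.002 .048 .041; python3 - <<'E'
from h import *
from workcell import vision,ctrl
r=vision.read_camera("wrist")
cv2.imwrite(f"pics/wrist5.png",cv2.resize(r["frame"][:,:,::-1],(768,576),interpolation=cv2.INTER_CUBIC))
E
```

```text
t 10.6167 pos [0.5397 0.0476 0.0466] j [-0.45   0.418  0.372  1.848 -0.188  0.911  0.217] w 0.0166 F [ 0.05 -0.2  -4.11]
axes x,y,z
 [[ 0.208 -0.978  0.   ]
 [-0.001 -0.    -1.   ]
 [ 0.978  0.208 -0.001]]
rack local 0.002 0.0484 0.0466
shift tool [-0.      0.0056  0.0004]
turn about y for tool z -> +1 rackY -179.72
turn about y for tool z -> -1 rackY 0.28
```

View pics/wrist5.png

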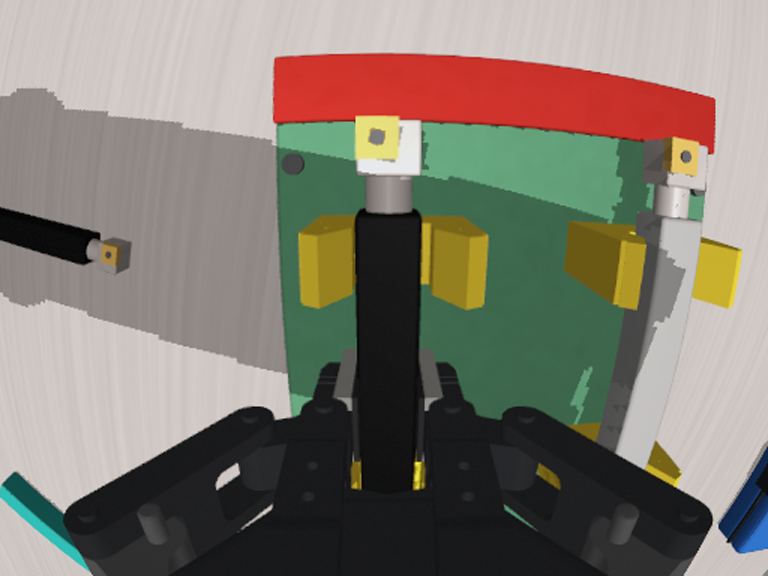

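The bar is entering the slot, about 1 mm left of the notch centre (bar column 389, notch centre 393). I'll nudge it 1 mm and go down.

Request:
jog_arm([
  [0,0.0,0.001,0],
  [0,0.001,0.001,0],
  [0,0.002,0.001,0],
  [0,0.003,0.001,0],
  [0,0.004,0.001,0],
  [0,0.005,0.001,0],
  [0,0.006,0.001,0],
  [0,0.006,0.001,0],
])

```text
time: 11.33
ee_pos: [0.5408, 0.0478, 0.041]
tool_rot: [0.55, -0.445, 0.445, -0.549]
ft_force: [0.2, 0.2, -3.5]
gripper_width: 0.0169
```

Request:
jog_arm([
  [0,0.0005,0,0],
  [0,0.001,0,0],
  [0,0.0015,0,0],
  [0,0.0015,0,0],
])

```text
time: 11.67
ee_pos: [0.541, 0.0478, 0.0408]
tool_rot: [-0.549, 0.445, -0.445, 0.55]
ft_force: [-6.3, -0.5, 9.8]
gripper_width: 0.0167
```

Floor contact (+9.8 N, same height as at the grasp). Releasing.

Request:
jog_arm([
  [0,0,0,0],
  [0,0,0,0],
  [0,0,0,0],
  [0,0,0,0],
  [0,0,0,0],
  [0,0,0,0],
  [0,0,0,0],
  [0,0,0,0],
], fingers=1)

```text
time: 12.33
ee_pos: [0.541, 0.0478, 0.0397]
tool_rot: [0.549, -0.445, 0.445, -0.549]
ft_force: [0.6, -0.4, 0.3]
gripper_width: 0.0858
```

Request:
jog_arm([
  [0,-0.005,0,0],
  [0,-0.02,0,0],
  [0,-0.04,0,0],
  [0,-0.06,0,0],
  [0,-0.08,0,0],
  [0,-0.1,0,0],
  [0,-0.12,0,0],
  [0,-0.14,0,0],
  [0,-0.155,0,0],
  [0,-0.16,0,0],
  [0,-0.16,0,0],
  [0,-0.16,0,0],
])

```text
time: 13.33
ee_pos: [0.5408, 0.0479, 0.1993]
tool_rot: [0.55, -0.445, 0.445, -0.549]
ft_force: [-0.1, 0.6, 0.0]
gripper_width: 0.0856
```

```bash
python3 mv.py 0.002 .048 .2; python3 - <<'E'
from h import *
import pickle
from workcell import vision,ctrl
o=ctrl.get_obs();d={}
for n in("wrist","side"):
    r=d[n]=vision.read_camera(n)
    cv2.imwrite(f"pics/{n}6.png",cv2.resize(r["frame"][:,:,::-1],(768,576),interpolation=cv2.INTER_CUBIC))
f=d["side"]["frame"][185:290,180:300,::-1];cv2.imwrite("pics/sidecrop6.png",cv2.resize(f,None,fx=5,fy=5,interpolation=cv2.INTER_CUBIC))
pickle.dump((o,d),open("w6.pkl","wb"))
E
```

```text
t 13.3333 pos [0.5408 0.0479 0.1993] j [-0.492  0.245  0.41   1.69  -0.103  1.228  0.151] w 0.0856 F [-0.05  0.58  0.05]
axes x,y,z
 [[ 0.208 -0.978 -0.   ]
 [-0.     0.    -1.   ]
 [ 0.978  0.208 -0.   ]]
rack local 0.002 0.0473 0.1993
shift tool [-0.     -0.0007 -0.0007]
turn about y for tool z -> +1 rackY -179.71
turn about y for tool z -> -1 rackY 0.29
```

View pics/sidecrop6.png

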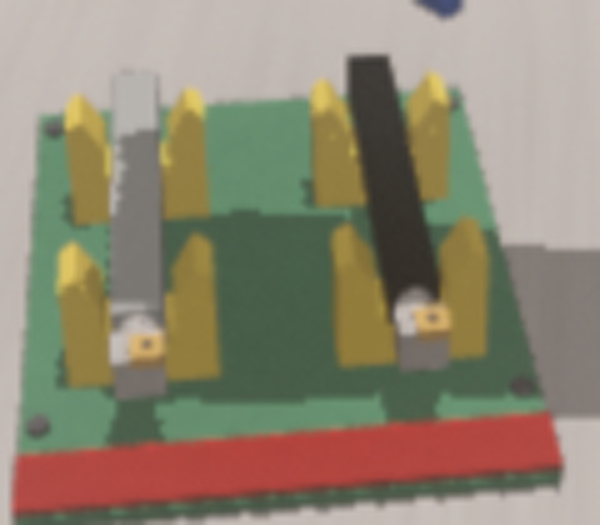

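View pics/wrist6.png

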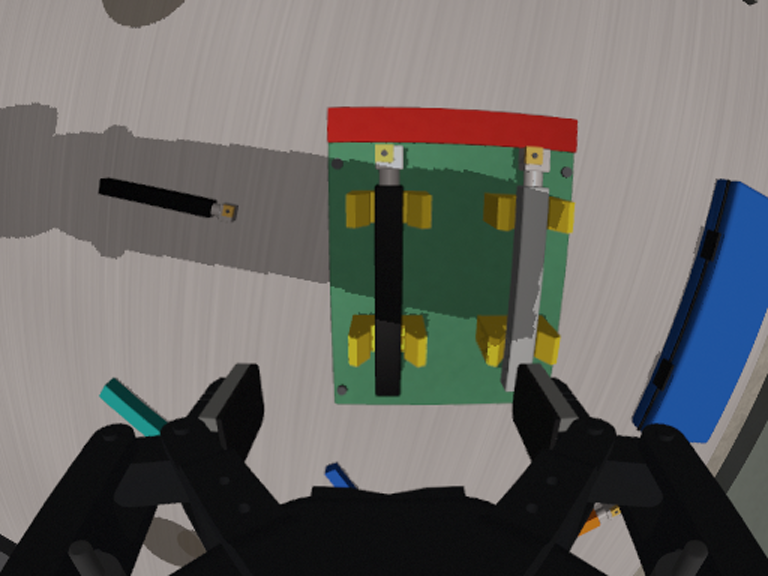

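```bash
python3 - <<'E'
import pickle; from h import *; from mv import X,Y,RT
o,d=pickle.load(open("w6.pkl","rb"));r=d["wrist"]
P=lambda n,px,z:print(n,*[((q-np.r_[RT,0])@np.c_[X,Y]*1000).round(1) for q in wplane(o,r,np.array(px)/1.5,z)])
P("tail L/R",[(376,395),(400,395)],.048)
P("shank head L/R",[(376,186),(403,186)],.048)
P("head end",[(376,146),(403,146)],.048)
P("rack corners",[(328,108),(577,121),(335,404)],.008)
E
```

```text
tail L/R [-82.4  55. ] [-82.3  38.1]
shank head L/R [61.1 54.6] [61.2 38.1]
head end [85.9 54.7] [85.9 38.3]
rack corners [115.   89.2] [113.4 -91.7] [-114.4   89.8]
```

The black bar is centred at about (1.5, 46.5) mm in the rack frame and parallel to the slot. Its head is at the red end, and it looks level at seated height. Handing in.

```bash
python3 -c "
from workcell import ctrl
print(ctrl.hand_in())"
```

```text
the job is handed in; nothing more can be done
None
```

The black bar is back in its own slot, turned end for end, with its head and gold insert at the red end like the silver bar. I gripped it at mid-shank, lifted it to 0.16 m, turned it 180°, lowered it until it touched the slot floor, then let go and backed off to 0.20 m. I handed the job in at about 13.4 s.

- **Position:** The wrist camera puts the bar's centre at about x +1.5 mm, y +46.5 mm in the rack frame. It is parallel to the slot within about 1°, and its head end is at x ≈ +86 mm.
- **Seating:** The gripper touched the floor (about 10 N upward) at the same height, 0.0408 m, at which it had gripped the seated bar. I had no direct measurement of the bar's final height. The last pictures show it level in the slot.
- **Release and silver bar:** The fingers are fully open with no load on the wrist. The silver bar looks unmoved in the side view.
- **Disagreement:** The camera views differed by 2–3 mm on where the rack is, well inside the tolerances. No check failed.

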